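# Square a laptop disk drive into the corner jig with a push stick and clip it down

### The job

Take the white nylon push stick out of its stand and, with its tip, nudge the disk drive that lies loosely in the corner jig until its long edge is flush and bears firmly on the far fence, then slide it along until its short edge bears on the left fence too; feel for each fence and finish with a light press of about 4 N, never more than 10 N. Then swing the hold-down clip round until its pad sits on the drive, and stand the stick back in its hole. Never touch the drive with the gripper and never lift or tip it, and leave the glass dish, the blue comb and the tweezers where they are.

Things in the scene. Friction and masses are not known exactly. Their poses are not given: they have to be found in the camera images.
- jig: Corner jig, fixed: dark plate 196 x 240 mm, top 10 mm above the bench, origin on the bench; x points from the robot to the far fence, y to the left fence. Both fences are steel bars 8.5 mm high over the plate, screwed through slots: far bar along y (y -59 to 67 mm), left bar along x (x -45 to 47 mm). Steel on drive slides easily (friction about 0.25), drive on plate about 0.35.
- far_mark (a point): Point of the jig on the plate at the nominal face of the far fence: jig x 60, y 25 mm. The bar's slots let its face lie anywhere within 4 mm before or behind this, always parallel to the jig's y; the reading does not show where: feel for it. The face looks to the jig's -x.
- left_mark (a point): Point of the jig on the plate at the nominal face of the left fence: jig x 25, y 75 mm. This bar's face too may lie up to 4 mm either way, parallel to the jig's x and looking to the jig's -y; feel for it.
- drive: Closed silver disk drive with a pale label, 70 (x) x 100 (y) x 10 mm, small screw heads on top, 80 to 150 g, origin at the centre of its underside. It lies on the plate off both fences, its axes within 0.2 rad of the jig's; no need to turn it round. Pushed askew it swings flush best if pushed beside the end that hangs back. It starts 12 to 38 mm short of home along each axis.
- clip_pivot (a point): Pivot of the hold-down clip on its post, at jig x 58, y -85 mm, at the mid height of the clip's arm, 31 mm above the bench. Hub radius 10 mm, knurled brass nut on top to 43 mm above the bench. The arm is a dark bar 8 mm wide, 27 to 35 mm above the bench, reaching 88 mm from the pivot.
- clip (a joint): Angle of the clip in rad: at 0 the arm points along the jig's -y (away from the drive), at 1.57 along -x (to the robot), at the stop, 3.0, nearly along +y over the drive. It turns clockwise seen from above, with light friction (0.025 N m), and stays where it is left; starts at 0 to 0.5. Push its trailing side. Beyond 2.6 the pad is on the drive.
- clip_pad: Black spring pad under the arm, 80 mm from the pivot; origin at its underside, 18.5 mm above the bench when free. It rides up 1.5 mm onto the drive's right edge (a few N at the pad, pushing the drive towards the fences), then presses down with 2 N.
- stick: White nylon push stick, 110 mm long, 20 g, origin at the centre of its flat tip, z up along it: round shaft of 8 mm diameter up to 56 mm, then a square handle 12 x 12 mm from 56 to 110 mm, its sides along the stick's x and y. It stands upright in the stand; grip the handle from above about 75 mm over the tip. It can tilt a little in the grip under load.
- stand: Grey tool block, 56 x 96 x 42 mm, fixed, origin at the centre of its underside; three holes along its y. It stands to the left or the right of the jig.
- stand_hole0 (a point): Mouth of the middle, largest hole of the stand, on its top face 42 mm above the bench: 12 mm wide, chamfered, 34 mm deep, upright. The stick belongs here.
- dish: Clear round dish, 61 mm across, 13 mm high, loose; leave alone.
- comb: Small blue plastic head comb, 16 x 45 x 10 mm, loose; leave alone.
- tweezers: Black tweezers, 123 mm long, loose; leave alone.
Not all that is in view belongs to the job. Leave any orange look-alike of the stand alone.

How it is judged:
On the way, in this order (a step that is already met when the one before it is completed fails the run):
1. the stick presses the drive flush against the far fence (x of far_fence_c0 in the frame of drive below 0.0494 m and angle between the y axis of drive and the y axis of jig, either way round below 0.015 rad and contact force between drive and far_fence_c0 above 1 N and contact force between stick and drive above 0.5 N), for 0.1 s.
2. the stick presses the drive against the left fence, still flush with the far fence (x of far_fence_c0 in the frame of drive below 0.0494 m and y of left_fence_c0 in the frame of drive below 0.0645 m and angle between the y axis of drive and the y axis of jig, either way round below 0.015 rad and contact force between drive and left_fence_c0 above 1 N and contact force between stick and drive above 0.5 N), for 0.1 s.
3. the clip's pad presses on the drive (value of joint clip above 2.6 rad and contact force between clip_pad and drive above 0.5 N), for 0.2 s.
At the end, for the whole second after the job is handed in: Drive square in the jig (0.015 rad), gaps under 1.5 mm to both fences, at rest; clip beyond 2.6 rad, its pad pressing on the drive with over 0.5 N; stick at rest in the stand's middle hole, tip over 25 mm deep and within 8 mm of the hole's axis (all of step 3 and x of far_fence_c0 in the frame of drive below 0.0494 m and y of left_fence_c0 in the frame of drive below 0.0645 m and angle between the y axis of drive and the y axis of jig, either way round below 0.015 rad and horizontal distance between stick and stand_hole0 below 0.008 m and z of stick in the frame of stand_hole0 below -0.025 m and linear speed of stick below 0.02 m/s and linear speed of drive below 0.01 m/s); the robot touches nothing.
It fails at once if the drive is pressed against a fence with more than 10 N (contact force between drive and far_fence_c0 above 10 N or contact force between drive and left_fence_c0 above 10 N).
It fails at once if the gripper touches the drive (contact force between the arm and drive above 0.5 N).
It fails at once if the drive is tipped or lifted (angle between drive's own z axis and vertical above 0.1 rad or z of drive in the frame of jig above 0.02 m).
It fails at once if the dish, comb or tweezers are moved (distance of any of dish, comb, tweezers from where it was at the start of the episode above 0.03 m).
It also fails if it takes over 70 s, if anything falls off the work surface, if the arm or the gripper's body presses on something with over 40 N, if the wrist force passes 120 N, or if a joint passes its speed limit or range.

### The arm

A 6-joint arm with a two-finger parallel gripper is mounted at the origin on a cart in front of the work surface, level with it; the furniture and walls round the work are solid. World frame = base frame: x ahead of the robot, y to its left, z up, the work surface at z = 0. Lengths are in m, angles in rad, forces in N, time in s.
With the tool pointing down it reaches from about 0.3 to 0.875 m from the base axis. Payload 6.4 kg.
Tool frame: the origin (TCP) lies between the finger pads; the fingertips stand 22 mm ahead of it and the grasp point (between the pads) lies 3 mm ahead of it; z points along the fingers, y is the line along which they close (so a half turn about z gives the same grasp; the last joint's range is limited). The gripper opens to 85 mm and grips with 20 to 120 N. Pads are 22 mm wide; open, the fingers measure 114 mm over their backs; the gripper's body (76 mm by 85 mm) begins 54 mm behind the grasp point. The pads swing forward as they close: fully open they stand 13 mm farther back than shut.
Start: joints at [-1.509, 0.181, 1.607, -0, 1.354, -0.206], TCP at [0.152, -0.555, 0.253] pointing down, gripper open.
Joint ranges: [-2.99, 2.99], [-0.89, 2.07], [0.3, 2.58], [-1.14, 4.28], [0, 2.63], [-3.12, 3.12]. Speed limits (rad/s): [2.57, 2.57, 3.01, 3.14, 3.14, 3.14].

### API

Orientations are given as a unit quaternion [w, x, y, z].
In Python, from bench import ctrl, imaging, workorder gives the robot as it stands.
- The arm moves only by the shell command python3 -m pendant 'ROWS' [OPENING]. ROWS is JSON, a list of rows, each a list of 4 numbers: the shift along the tool's x, y, z in cm, then the turn about the tool's z in degrees. In form: [[dx, dy, dz, roll], ...]. A call has 1 to 12 rows; each row is the pose to reach, as a shift and turn from the pose commanded when the call began, along the tool's axes at that moment; what a row does not reach only later rows make up. A row lasts 1/12 s, in which the tool goes at most 41.7 mm and 7.16 degrees, less where a joint would pass 70% of its speed; a pose out of reach is approached as far as the arm can. A call with a gripper value outside its range is refused whole. OPENING is the opening, from 0 (shut) to 1 (fully open), set as the call begins (- or left out, the last holds). The fingers move at their own pace and stop on an object; the grip force is fixed at half the most. Time passes only in rows, so rows that repeat a pose let the fingers close. It gives the time, the measured TCP pose, the force, the opening and the grip force at its end, in the units of the state.
- ctrl.get_obs(): the state, without advancing time (a new reading comes with each control period).
- imaging.camera(name): name is "side" or "top"; returns the picture (400x640x3 uint8, red, green, blue); there is no depth.
- imaging.camera_info(name): a dict with "K" (3x3 intrinsics, pixels), "T" (4x4, takes a point from camera to world coordinates). Camera axes: x right, y up, looking along -z (the intrinsics and any distortion apply to the point x, -y, -z); pixel columns grow to the right and rows downward; lengths in m; the calibration is good to about 2 mm. A picture is of the moment at which its call begins. camera_info takes no time and is no camera call.
- workorder.hand_in(): hands the job in; it is judged then, once.
The state is a dict: "time_s": time; "q": joint angles; "dq": joint speeds; "joint_efforts": joint torques, N m; "eef_pos": TCP position; "eef_rot": TCP orientation; "wrist_force": force on the tool from outside, world axes, zero at the start; "torque": the same for the moment, N m; "opening": opening from 0.0 (shut) to 1.0 (fully open); "grasp_force": force on a finger pad.
Only numpy, scipy, OpenCV 4.12 (cv2) and the standard library are available. Lean on these libraries where they do the work, as an engineer would, in place of code of your own. Each camera call takes 0.05 s, during which the arm holds its last target. There are 200 camera calls.

## Working session

There is one attempt and no reset: what is moved stays moved. The work goes in short steps, Python scripts to look and compute and a shell command to move; the robot and the scene stay as the last step left them, time stands still between calls to the robot, and variables do not carry over. Pictures are saved under pics/ and viewed, at most 10 in all, crops included, and the job is handed in when it is done.

```bash
mkdir -p pics; ls; python3 - <<'E'
from bench import ctrl, imaging
import cv2,numpy as np
for n in("top","side"):
    cv2.imwrite(f"pics/{n}0.png",imaging.camera(n)[:,:,::-1]); i=imaging.camera_info(n); print(n,{k:np.round(v,4).tolist() if hasattr(v,'__len__') and not isinstance(v,str) else v for k,v in i.items()})
o=ctrl.get_obs();print(o)
E
```

```text
pics
top {'K': [[448.2465, 0.0, 313.0377], [0.0, 448.2465, 207.6551], [0.0, 0.0, 1.0]], 'T': [[0.005, 0.9965, -0.0834, 0.4003], [-1.0, 0.0044, -0.0068, 0.0892], [-0.0064, 0.0834, 0.9965, 1.2021], [0.0, 0.0, 0.0, 1.0]]}
side {'K': [[384.2565, 0.0, 310.418], [0.0, 384.2565, 194.2854], [0.0, 0.0, 1.0]], 'T': [[-0.9297, 0.2396, -0.2797, 0.225], [-0.3682, -0.5848, 0.7228, 0.7744], [0.0096, 0.775, 0.6319, 0.6709], [0.0, 0.0, 0.0, 1.0]]}
{'time_s': 0.1, 'q': array([-1.50927269e+00,  1.81450403e-01,  1.60792892e+00,  1.87064512e-05,
        1.35380389e+00, -2.06302881e-01]), 'dq': array([ 0.00119028, -0.00153921, -0.00163516,  0.00137428,  0.0019422 ,
       -0.00015365]), 'joint_efforts': array([-2.51761918e-05, -4.45880270e+01, -3.52239311e+01, -2.61571586e-04,
        4.22085926e-03, -1.81773265e-05]), 'eef_pos': array([ 0.15215676, -0.55401404,  0.2524733 ]), 'eef_rot': array([-7.92535535e-04,  9.91046967e-01,  1.33511334e-01,  6.66280340e-05]), 'wrist_force': array([-0.88693657, -0.20222947,  0.15736265]), 'torque': array([0.04711023, 0.03710473, 0.02904143]), 'grasp_force': 0.0, 'opening': 1.0038490235136235}
```

View pics/top0.png

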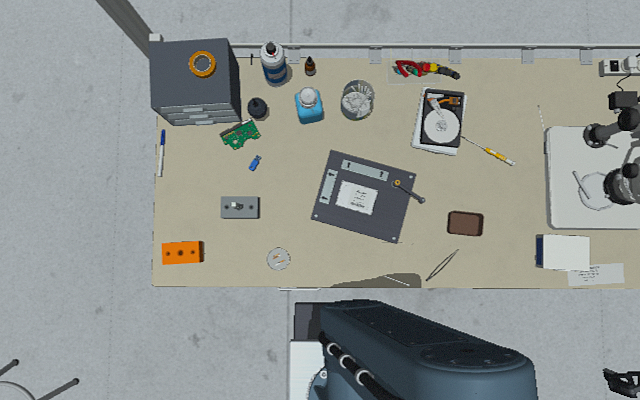

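View pics/side0.png

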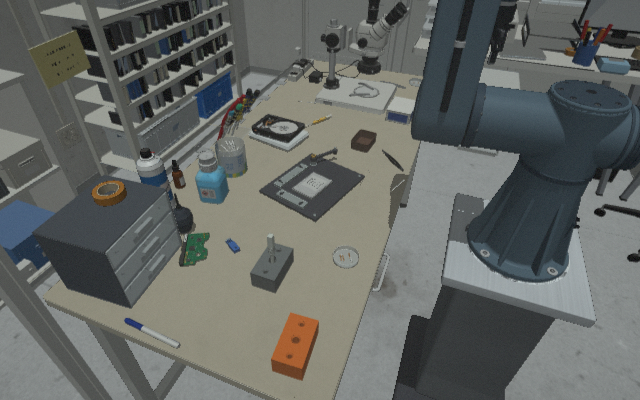

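Candidates: for the stand, the grey block at top (240,207) or the orange look-alike at (182,252). For the drive, the silver drive with the label in the jig at (357,197) or the open HDD at (438,120). For the stick, the white peg in the grey stand at (237,205), or the pens at (162,150) and (490,150). By the description I choose the grey stand and its peg, plus the labelled drive. The dish is at (279,258), the comb at (255,162) and the tweezers at (441,265).

```bash
cat > h.py <<'E'
import numpy as np,cv2
from bench import ctrl,imaging
def proj(n,P):
    i=imaging.camera_info(n);T=np.array(i["T"]);c=(np.atleast_2d(P)-T[:3,3])@T[:3,:3]
    u=(np.array(i["K"])@(c*[1,-1,-1]).T).T
    return u[:,:2]/u[:,2:]
def unproj(n,uv,z):
    i=imaging.camera_info(n);T=np.array(i["T"]);uv=np.atleast_2d(uv)
    d=(np.linalg.inv(np.array(i["K"]))@np.c_[uv,np.ones(len(uv))].T).T*[1,-1,-1]
    d=d@T[:3,:3].T
    return T[:3,3]+d*((z-T[2,3])/d[:,2])[:,None]
def crop(n,x0,y0,w,h,s,f,img=None):
    m=imaging.camera(n) if img is None else img
    cv2.imwrite(f,cv2.resize(m[y0:y0+h,x0:x0+w,::-1],None,fx=s,fy=s,interpolation=cv2.INTER_CUBIC))
E
python3 - <<'E'
from h import *
print(imaging.camera_info("top").keys())
m=imaging.camera("top")
a=m[145:250,300:430];b=m[190:225,215:265]
A=cv2.resize(a,None,fx=5,fy=5,interpolation=cv2.INTER_CUBIC)  #650x525
cv2.imwrite("pics/jig1.png",A[:,:,::-1])
s=imaging.camera("side")
B=np.hstack([cv2.resize(b,(500,350),interpolation=cv2.INTER_CUBIC),cv2.resize(s[225:295,245:305],(300,350),interpolation=cv2.INTER_CUBIC)])
cv2.imwrite("pics/stand1.png",B[:,:,::-1])
E
```

```text
dict_keys(['K', 'T'])
```

View pics/jig1.png

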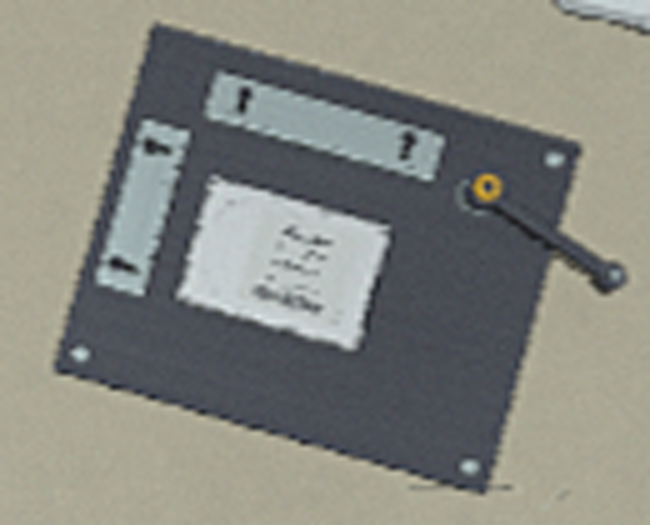

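View pics/stand1.png

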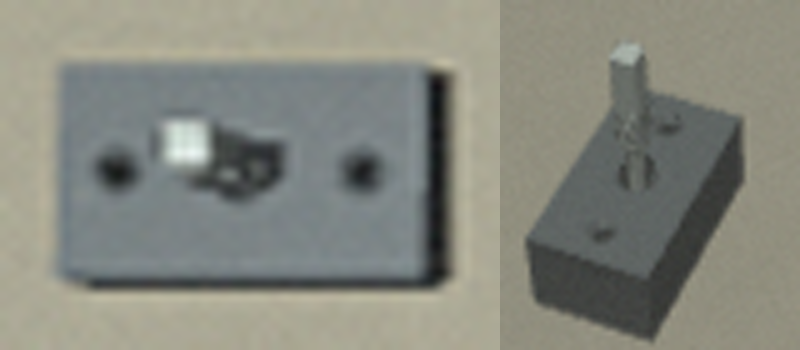

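The jig crop shows plate corners (152,25), (580,148), (487,492), (55,370). The drive corners are (210,178), (392,226), (357,350), (178,298), and the clip nut is at (487,187) with its arm tip at (612,277). In the stand crop the stick's top is at (187,143), the middle hole at about (240,172), and the handle is square to the stand.

```bash
cat > est.py <<'E'
from h import *
J=lambda p:(np.array(p,float)+.5)/5-.5+[300,145]
S=lambda p:(np.array(p,float)+.5)/10-.5+[215,190]
pl=unproj("top",J([(152,25),(580,148),(487,492),(55,370)]),0.010)
c=pl.mean(0);ax=(pl[0]+pl[1]-pl[2]-pl[3]);ay=(pl[0]+pl[3]-pl[1]-pl[2])
print("plate",np.round(c,4),np.linalg.norm(ax)/2,np.linalg.norm(ay)/2,np.arctan2(ax[1],ax[0]),np.arctan2(-ay[0],ay[1]))
dr=unproj("top",J([(210,178),(392,226),(357,350),(178,298)]),0.020)
d=dr.mean(0);dx=(dr[0]+dr[1]-dr[2]-dr[3]);dy=(dr[0]+dr[3]-dr[1]-dr[2])
print("drive",np.round(d,4),np.linalg.norm(dx)/2,np.linalg.norm(dy)/2,np.arctan2(dx[1],dx[0]),np.arctan2(-dy[0],dy[1]))
th=(np.arctan2(ax[1],ax[0])+np.arctan2(-ay[0],ay[1]))/2
R=np.array([[np.cos(th),-np.sin(th)],[np.sin(th),np.cos(th)]])
print("nut",unproj("top",J([(487,187)]),.043),"tip",unproj("top",J([(612,277)]),.031), "jig frame:",
 ((unproj("top",J([(487,187)]),.043)-c)[:,:2]@R),((unproj("top",J([(612,277)]),.035)-c)[:,:2]@R))
print("drive in jig",((dr-c)[:,:2]@R),((d-c)[:2]@R))
fb=unproj("top",J([(205,120),(433,180),(190,132),(145,294)]),.0185);print("bars",(fb-c)[:,:2]@R)
st=unproj("top",S([(62,65),(425,65),(422,275),(62,278)]),.042);print("stand",st.mean(0),st[0]-st[1],st[0]-st[3])
print("hole",unproj("top",S([(115,170),(240,172),(362,172)]),.042))
print("stick top",unproj("top",S([(187,143)]),.118))
for k,p in dict(comb=(255,162),dish=(279,258),tw=(441,265)).items(): print(k,unproj("top",p,0.005))
o=ctrl.get_obs()
from scipy.spatial.transform import Rotation as Ro
q=o["eef_rot"];print(Ro.from_quat(np.r_[q[1:],q[0]]).as_matrix().round(4))
E
python3 est.py
```

```text
plate [ 0.5316 -0.0367  0.01  ] 0.19244109207844579 0.23839008234857836 -0.2711574716459156 -0.27561509432302195
drive [ 0.5275 -0.0176  0.02  ] 0.0675175399576745 0.09906244025930158 -0.26903782450646196 -0.2679749109961173
nut [[ 0.56523136 -0.12126094  0.043     ]] tip [[ 0.51962449 -0.18839313  0.031     ]] jig frame: [[ 0.05524146 -0.07231964]] [[ 0.02880505 -0.14846955]]
drive in jig [[ 0.02387863  0.06730412]
 [ 0.02558019 -0.03245784]
 [-0.04310221 -0.03205047]
 [-0.04247278  0.06630955]] [-0.00902904  0.01727634]
bars [[ 0.05344511  0.07826539]
 [ 0.05556576 -0.04708354]
 [ 0.04502504  0.08421209]
 [-0.04507012  0.08368473]]
stand [0.49917805 0.29009445 0.042     ] [-0.00040574  0.09468662  0.        ] [0.05560281 0.00123341 0.        ]
hole [[0.49917179 0.32334951 0.042     ]
 [0.49879422 0.29079199 0.042     ]
 [0.49893519 0.25903793 0.042     ]]
stick top [[0.49935836 0.29061732 0.118     ]]
comb [[0.6236344  0.25496339 0.005     ]]
dish [[0.36578622 0.18707889 0.005     ]]
tw [[ 0.34958589 -0.24213047  0.005     ]]
[[ 9.644e-01  2.646e-01 -1.000e-04]
 [ 2.646e-01 -9.644e-01  1.100e-03]
 [ 2.000e-04 -1.100e-03 -1.000e+00]]
```

```bash
cat > go.py <<'E'
# go.py w|j x y z(tip or TCP)  -> shift in tool axes, cm ; also state
import sys;from h import *
from scipy.spatial.transform import Rotation as Ro
th=-0.2734;c,s=np.cos(th),np.sin(th);RJ=np.array([[c,-s],[s,c]]);J0=np.array([.5316,-.0367])+RJ@[-.0015,.012]
o=ctrl.get_obs();q=o["eef_rot"];R=Ro.from_quat(np.r_[q[1:],q[0]]).as_matrix();p=o["eef_pos"]
print("t%.2f"%o["time_s"],"p",p.round(4),"jig",((p[:2]-J0)@RJ*1e3).round(1),"Fjig",(o["wrist_force"][:2]@RJ).round(2),"Fz %.2f"%o["wrist_force"][2],"op %.3f g %.1f"%(o["opening"],o["grasp_force"]),"yaw %.2f"%np.degrees(np.arctan2(R[1,0],R[0,0])))
if len(sys.argv)>2:
    t=np.array(sys.argv[2:5],float)
    if sys.argv[1]=="j": t[:2]=J0+RJ@t[:2]
    print("target",t.round(4),"shift cm",((R.T@(t-p))*100).round(2))
E
python3 -m pendant '[[35.5,-16.6,0,15.3],[35.5,-16.6,0,15.3],[35.5,-16.6,0,15.3],[35.5,-16.6,0,15.3],[35.5,-16.6,0,15.3],[35.5,-16.6,0,15.3],[35.5,-16.6,0,15.3],[35.5,-16.6,0,15.3],[35.5,-16.6,0,15.3],[35.5,-16.6,0,15.3],[35.5,-16.6,0,15.3]]' 1
python3 go.py w .4992 .2906 .2525
```

```text
time_s: 1.12
eef_pos: [0.4532, -0.2972, 0.2532]
eef_rot: [-0.001, 1.0, 0.003, 0.0]
wrist_force: [0.1, -1.6, 0.5]
opening: 1.0
grasp_force: 0.0
t1.12 p [ 0.4532 -0.2972  0.2532] jig [  -3.6 -284. ] Fjig [ 0.51 -1.52] Fz 0.51 op 1.000 g 0.0 yaw 0.33
target [0.4992 0.2906 0.2525] shift cm [  4.94 -58.76   0.13]
```

```bash

python3 -m pendant '[[4.6,-46,0,0],[4.6,-46,0,0],[4.6,-46,0,0],[4.6,-46,0,0],[4.6,-46,0,0],[4.6,-46,0,0],[4.6,-46,0,0],[4.6,-46,0,0],[4.6,-46,0,0],[4.6,-46,0,0],[4.6,-46,0,0],[4.6,-46,0,0]]' 0.6 >/dev/null
python3 -m pendant '[[0,-12.8,5,0],[0,-12.8,5,0],[0,-12.8,5,0],[0,-12.8,5,0],[0,-12.8,5,0],[0,-12.8,5,0]]' >/dev/null
python3 go.py w .4992 .2906 .086
```

```text
t2.62 p [0.496  0.2869 0.2028] jig [-120.1  289.9] Fjig [-0.19 -0.56] Fz 0.47 op 0.594 g 0.0 yaw 0.11
target [0.4992 0.2906 0.086 ] shift cm [ 0.33 -0.39 11.67]
```

```bash

python3 -m pendant '[[0.3,-0.4,3,0],[0.3,-0.4,6,0],[0.3,-0.4,9,0],[0.3,-0.4,11.6,0],[0.3,-0.4,11.6,0],[0.3,-0.4,11.6,0]]' >/dev/null
python3 go.py w .4992 .2906 .086
python3 - <<'E'
from h import *
m=imaging.camera("side")[200:320,200:350];t=imaging.camera("top")[150:270,180:300]
cv2.imwrite("pics/gr.png",np.hstack([cv2.resize(m,(500,400)),cv2.resize(t,(300,300))[0:300].repeat(1,0) if 0 else cv2.resize(t,(300,400))])[:,:,::-1])
E
```

```text
t3.12 p [0.4991 0.2896 0.0871] jig [-117.9  293.4] Fjig [-0.42 -0.74] Fz 0.32 op 0.601 g 0.0 yaw -0.07
target [0.4992 0.2906 0.086 ] shift cm [ 0.01 -0.1   0.11]
```

View pics/gr.png

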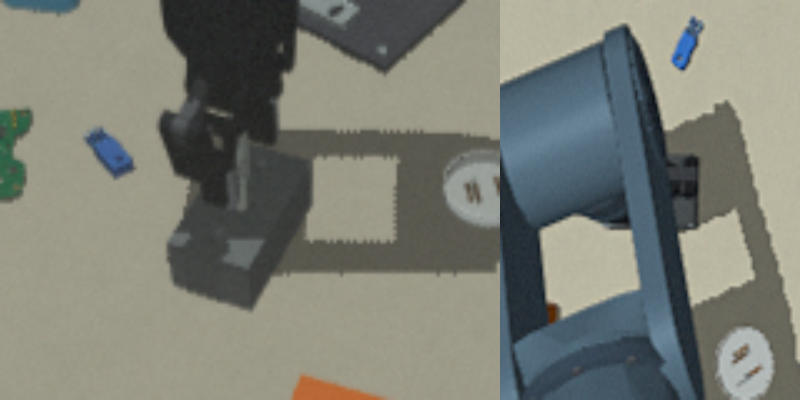

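The stick stands between the open fingers at side-crop (240,170), with the dish and comb clear of the gripper. Closing and lifting.

```bash

python3 -m pendant '[[0,0,0,0],[0,0,0,0],[0,0,0,0],[0,0,0,0],[0,0,0,0],[0,0,0,0],[0,0,0,0],[0,0,0,0]]' 0 >/dev/null
python3 go.py 
python3 -m pendant '[[0,0,-1,0],[0,0,-4,0],[0,0,-7,0],[0,0,-7,0],[0,0,-7,0]]' >/dev/null
python3 go.py j -0.060 0.0053 0.150
python3 - <<'E'
from h import *
crop("side",180,150,200,150,4,"pics/lift.png")
E
```

```text
t3.88 p [0.5001 0.2917 0.0888] jig [-117.5  295.7] Fjig [-0.37 -1.53] Fz 6.41 op 0.133 g 58.4 yaw 0.07
t4.30 p [0.5006 0.2922 0.1601] jig [-117.2  296.3] Fjig [-0.99  0.17] Fz -0.34 op 0.134 g 59.1 yaw 0.06
target [ 0.4771 -0.0034  0.15  ] shift cm [-2.39 29.57  0.95]
```

View pics/lift.png

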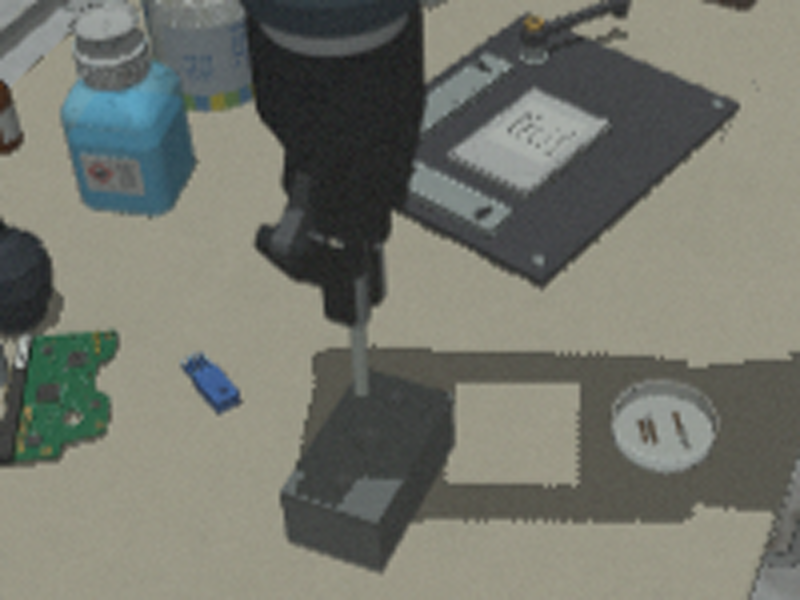

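The stick is held upright, its tip at side-crop (361,395), clear of the stand.

```bash
python3 - <<'E'
from h import *
for z in(.07,.075,.08,.085,.09): print(z,proj("side",[.5006,.2922,z]))
print("tip px",(361.5)/4-.5+180,(395.5)/4-.5+150)
E
python3 -m pendant '[[-1.7,4.1,0,0],[-1.7,8.2,0,0],[-1.7,12.3,0,5],[-1.7,16.4,0,10],[-1.7,20.5,0,15],[-1.7,24.6,0,15.7],[-1.7,28.7,0,15.7],[-1.7,29.6,0,15.7],[-1.7,29.6,0,15.7],[-1.7,29.6,0,15.7],[-1.7,29.6,0,15.7]]' >/dev/null
python3 go.py j -0.056 0.0053 0.100
```

```text
0.07 [[270.09678513 250.4266495 ]]
0.075 [[269.96097707 248.79167616]]
0.08 [[269.82409496 247.14377256]]
0.085 [[269.68612601 245.48278472]]
0.09 [[269.54705724 243.80855617]]
tip px 269.875 248.375
t5.27 p [ 0.4817 -0.0032  0.1565] jig [-55.6   6.8] Fjig [-0.55  0.21] Fz 0.22 op 0.131 g 59.3 yaw -15.61
target [ 0.4809 -0.0045  0.1   ] shift cm [-0.03  0.15  5.65]
```

```bash

python3 -m pendant '[[-0.2,0.1,3,0],[-0.2,0.1,5,0],[-0.2,0.1,6.1,0],[-0.2,0.1,6.1,0],[-0.2,0.1,6.1,0]]' >/dev/null
python3 go.py j -0.047 0.0053 0.095
python3 - <<'E'
from h import *
m=imaging.camera("side")[130:230,250:380];t=imaging.camera("top")[150:250,300:430]
cv2.imwrite("pics/down.png",np.hstack([cv2.resize(m,(400,308),interpolation=2),cv2.resize(t,(400,308),interpolation=2)])[:,:,::-1])
E
```

```text
t5.68 p [ 0.4799 -0.0038  0.096 ] jig [-57.2   5.8] Fjig [ 0.1 -0.2] Fz -0.40 op 0.131 g 59.2 yaw -15.56
target [ 0.4896 -0.0069  0.095 ] shift cm [1.02 0.05 0.1 ]
```

View pics/down.png

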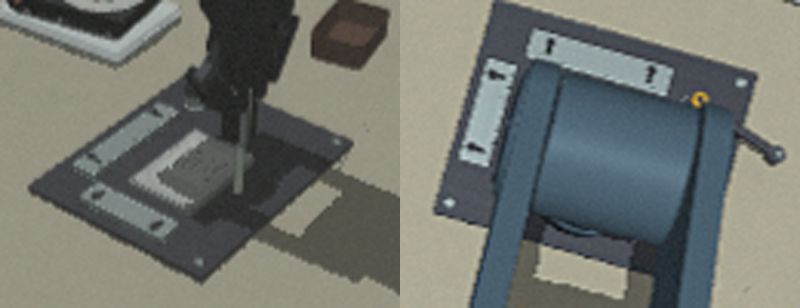

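The stick is down on the near side of the drive with a gap, its tip at side-crop (238,190). Starting the push.

```bash
cat > chk.py <<'E'
# chk.py jx|jy limit : nonzero exit if push reaction reached limit
import sys;from h import *
th=-0.2734;c,s=np.cos(th),np.sin(th);RJ=np.array([[c,-s],[s,c]])
o=ctrl.get_obs();f=o["wrist_force"][:2]@RJ
print("%.2f"%o["time_s"],((o["eef_pos"][:2]-np.array([.5316,-.0367])-RJ@[-.0015,.012])@RJ*1e3).round(1),"F",f.round(2))
sys.exit(int(-f["xy".index(sys.argv[1])]>float(sys.argv[2])))
E
python3 -m pendant '[[0.3,0,0,0],[0.6,0,0,0],[0.9,0,0,0],[1.2,0,0,0],[1.5,0,0,0],[1.8,0,0,0],[2.1,0,0,0],[2.4,0,0,0],[2.7,0,0,0],[3.0,0,0,0],[3.2,0,0,0],[3.2,0,0,0]]' >/dev/null
python3 chk.py x 2 && python3 -m pendant '[[0.1,0,0,0],[0.2,0,0,0]]' >/dev/null && python3 chk.py x 2 && python3 -m pendant '[[0.1,0,0,0],[0.2,0,0,0]]' >/dev/null && python3 chk.py x 2 && python3 -m pendant '[[0.05,0,0,0],[0.1,0,0,0]]' >/dev/null && python3 chk.py x 2 && python3 -m pendant '[[0.05,0,0,0],[0.1,0,0,0]]' >/dev/null && python3 chk.py x 2 && python3 -m pendant '[[0.05,0,0,0],[0.1,0,0,0]]' >/dev/null && python3 chk.py x 2 && python3 -m pendant '[[0.05,0,0,0],[0.1,0,0,0]]' >/dev/null && python3 chk.py x 2
```

```text
6.78 [-24.    4.7] F [0.35 0.38]
6.95 [-22.7   4.8] F [-0.61 -1.01]
7.12 [-20.6   4.8] F [-0.67 -0.14]
7.28 [-19.6   4.8] F [-0.46 -0.13]
7.45 [-18.6   4.8] F [-1.36  0.54]
7.62 [-17.9   4.8] F [-1.81  0.04]
7.78 [-17.1   4.8] F [-2.84  0.88]
```

```bash

python3 -m pendant '[[0,0,0,0],[0,0,0,0]]' >/dev/null; python3 chk.py x 3.3 && python3 -m pendant '[[0.04,0,0,0],[0.04,0,0,0]]' >/dev/null && python3 chk.py x 3.6 && python3 -m pendant '[[0.04,0,0,0],[0.04,0,0,0]]' >/dev/null && python3 chk.py x 3.8 && python3 -m pendant '[[0.04,0,0,0],[0.04,0,0,0]]' >/dev/null && python3 chk.py x 3.8 
python3 -m pendant '[[0,0,0,0],[0,0,0,0]]' >/dev/null; python3 chk.py x 4
python3 -m pendant '[[0,0,0,0]]' >/dev/null; python3 chk.py x 4
python3 - <<'E'
from h import *
m=imaging.camera("side")[130:230,250:380];t=imaging.camera("top")[150:250,300:430]
cv2.imwrite("pics/far.png",np.hstack([cv2.resize(m,(400,308),interpolation=2),cv2.resize(t,(400,308),interpolation=2)])[:,:,::-1])
E
```

```text
7.95 [-17.1   4.8] F [-4.12  0.33]
8.12 [-17.1   4.8] F [-3.94  0.3 ]
8.20 [-17.1   4.8] F [-4.06  0.25]
```

View pics/far.png

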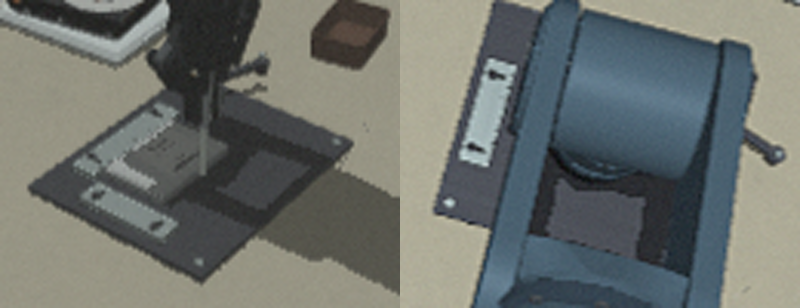

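The drive now lies along the far bar, pressed with a steady 4 N; the stick is at side-crop (205,165). Going round to the right edge.

```bash

python3 -m pendant '[[-0.5,0,0,0],[-1.3,0,0,0],[-1.3,3,0,0],[-1.3,6.2,0,0],[-1.3,6.7,0,0],[-1.3,6.7,0,0],[1.5,6.7,0,0],[3.6,6.7,0,0],[3.6,6.7,0,0],[3.6,6.7,0,0]]' >/dev/null
python3 go.py j .020 -.050 .096
```

```text
t9.13 p [ 0.5362 -0.0894  0.0965] jig [ 20.2 -61.6] Fjig [-0.81  0.25] Fz 0.10 op 0.130 g 59.2 yaw -15.63
target [ 0.5392 -0.0783  0.096 ] shift cm [-0.02 -1.16  0.05]
```

```bash

python3 -m pendant '[[0,-0.3,0,0],[0,-0.6,0,0],[0,-0.9,0,0],[0,-1.15,0,0],[0.05,-1.4,0,0],[0.1,-1.65,0,0],[0.15,-1.9,0,0],[0.2,-2.1,0,0],[0.2,-2.3,0,0],[0.2,-2.3,0,0]]' >/dev/null
python3 chk.py y 2 && python3 -m pendant '[[0,-0.1,0,0],[0.03,-0.2,0,0]]' >/dev/null && python3 chk.py y 2 && python3 -m pendant '[[0,-0.1,0,0],[0.03,-0.2,0,0]]' >/dev/null && python3 chk.py y 2 && python3 -m pendant '[[0,-0.05,0,0],[0.01,-0.1,0,0]]' >/dev/null && python3 chk.py y 2 && python3 -m pendant '[[0,-0.05,0,0],[0.01,-0.1,0,0]]' >/dev/null && python3 chk.py y 2 && python3 -m pendant '[[0,-0.05,0,0],[0.01,-0.1,0,0]]' >/dev/null && python3 chk.py y 2 && python3 -m pendant '[[0,-0.05,0,0],[0.01,-0.1,0,0]]' >/dev/null && python3 chk.py y 2 && python3 -m pendant '[[0,-0.05,0,0],[0.01,-0.1,0,0]]' >/dev/null && python3 chk.py y 2 && python3 -m pendant '[[0,-0.05,0,0],[0.01,-0.1,0,0]]' >/dev/null && python3 chk.py y 2;  python3 -m pendant '[[0,0,0,0],[0,0,0,0]]' >/dev/null; python3 chk.py y 2
```

```text
9.97 [ 21.5 -38.9] F [-0.25  0.78]
10.13 [ 21.7 -37.3] F [ 0.05 -0.45]
10.30 [ 21.9 -35.2] F [-0.23 -1.91]
10.47 [ 22.  -34.2] F [-0.03 -0.64]
10.63 [ 22.2 -33.2] F [-0.75 -0.62]
10.80 [ 22.3 -32.2] F [-1.07  0.04]
10.97 [ 22.4 -31.2] F [-0.12 -0.95]
11.13 [ 22.5 -30.2] F [-0.14 -1.98]
11.30 [ 22.6 -29.4] F [-0.22 -3.01]
11.47 [ 22.6 -29.5] F [-0.66 -2.63]
```

```bash

python3 -m pendant '[[0,-0.05,0,0],[0,-0.05,0,0]]' >/dev/null; python3 chk.py y 3.8 && python3 -m pendant '[[0,-0.04,0,0],[0,-0.04,0,0]]' >/dev/null; python3 -m pendant '[[0,0,0,0],[0,0,0,0]]' >/dev/null; python3 chk.py y 4
python3 - <<'E'
from h import *
m=imaging.camera("side")[130:230,250:380];t=imaging.camera("top")[150:250,300:430]
cv2.imwrite("pics/left.png",np.hstack([cv2.resize(m,(400,308),interpolation=2),cv2.resize(t,(400,308),interpolation=2)])[:,:,::-1])
E
```

```text
11.63 [ 22.6 -29.2] F [-0.4  -4.25]
11.80 [ 22.6 -29.1] F [-0.37 -4.99]
```

View pics/left.png

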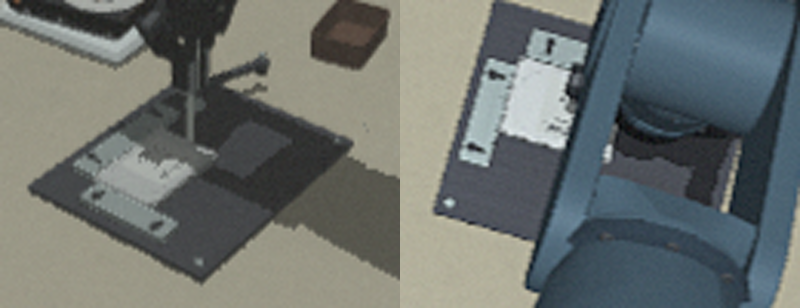

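Top crop: the drive touches both bars, at (530,60) on the far bar and (505,110) on the left, at about 4–5 N. Backing off, then crossing over to the clip's trailing side.

```bash

python3 -m pendant '[[0,0.5,0,0],[0,1.2,0,0],[0,1.5,-2,0],[0,1.5,-5,0],[0,1.5,-5,0],[0,1.5,-5,0]]' >/dev/null
python3 go.py j .0568 -.1502 .1075
python3 - <<'E'
import numpy as np
a=np.array([58,-85.]);f=lambda t,r=62,o=8:a+r*np.array([-np.sin(t),-np.cos(t)])+o*np.array([np.cos(t),-np.sin(t)])
for t in np.arange(.3,3.0,.15): print("%.2f"%t,f(t).round(1))
E
```

```text
t12.40 p [ 0.5449 -0.0736  0.1484] jig [ 24.3 -43.9] Fjig [0.43 0.05] Fz -0.24 op 0.130 g 59.3 yaw -15.68
target [ 0.5475 -0.1847  0.1075] shift cm [ 3.24 10.63  4.1 ]
0.30 [  47.3 -146.6]
0.45 [  38.2 -144.3]
0.60 [  29.6 -140.7]
0.75 [  21.6 -135.8]
0.90 [  14.4 -129.8]
1.05 [   8.2 -122.8]
1.20 [   3.1 -114.9]
1.35 [  -0.7 -106.4]
1.50 [ -3.3 -97.4]
1.65 [ -4.4 -88.1]
1.80 [ -4.2 -78.7]
1.95 [ -2.6 -69.5]
2.10 [  0.4 -60.6]
2.25 [  4.7 -52.3]
2.40 [ 10.2 -44.7]
2.55 [ 16.8 -38. ]
2.70 [ 24.3 -32.4]
2.85 [ 32.5 -27.9]
3.00 [ 41.3 -24.7]
```

Lower there, and check the drive's gap numerically while the arm is aside.

```bash

python3 -m pendant '[[3.2,4,0,0],[3.2,8,0,0],[3.2,10.6,0,0],[3.2,10.6,0,0],[3.2,10.6,2,0],[3.2,10.6,4.1,0],[3.2,10.6,4.1,0],[3.2,10.6,4.1,0]]' >/dev/null
python3 go.py j .0473 -.1466 .1075
python3 - <<'E'
from h import *
m=imaging.camera("side")[120:230,240:380];t=imaging.camera("top")[150:250,300:430]
cv2.imwrite("pics/clip0.png",np.hstack([cv2.resize(m,(400,314),interpolation=2),cv2.resize(t,(400,314),interpolation=2)])[:,:,::-1])
E
```

```text
t13.07 p [ 0.5441 -0.1825  0.1034] jig [  52.9 -149. ] Fjig [-0.3   0.77] Fz 0.06 op 0.125 g 59.3 yaw -15.66
target [ 0.5394 -0.1787  0.1075] shift cm [-0.56 -0.24 -0.41]
```

View pics/clip0.png

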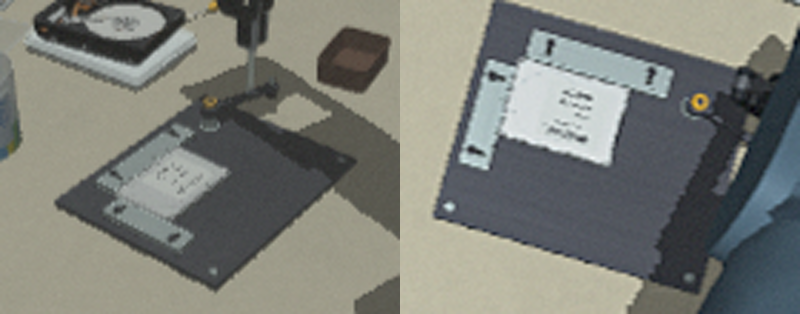

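The drive sits flush on both bars with no visible gap. The stick is behind (trailing side of) the clip arm at side-crop (252,90).

```bash

python3 -m pendant '[[0,0,0,0],[0,0,0,0]]' >/dev/null
python3 go.py j .0473 -.1466 .1075
python3 -m pendant '[[0,0,-0.4,0],[0,0,-0.4,0],[0,0,-0.4,0]]' >/dev/null
python3 go.py j .0473 -.1466 .1075
```

```text
t13.33 p [ 0.5464 -0.1838  0.1065] jig [  55.4 -149.6] Fjig [-0.58 -0.4 ] Fz -0.13 op 0.129 g 59.3 yaw -15.63
target [ 0.5394 -0.1787  0.1075] shift cm [-0.81 -0.3  -0.1 ]
t13.58 p [ 0.546  -0.1839  0.1102] jig [  55.1 -149.8] Fjig [-0.36 -0.  ] Fz 0.13 op 0.133 g 59.3 yaw -15.65
target [ 0.5394 -0.1787  0.1075] shift cm [-0.78 -0.32  0.26]
```

```bash

python3 -m pendant '[[-0.4,-0.2,0.2,0],[-0.8,-0.3,0.2,0],[-1.25,-0.42,0.2,0],[-1.7,-0.55,0.2,0],[-2.15,-0.72,0.2,0],[-2.6,-0.9,0.2,0],[-3.0,-1.15,0.2,0],[-3.4,-1.4,0.2,0],[-4.1,-2.0,0.2,0],[-4.7,-2.7,0.2,0],[-5.2,-3.5,0.2,0],[-5.2,-3.5,0.2,0]]' >/dev/null
python3 go.py j .0031 -.1149 .1080
```

```text
t14.58 p [ 0.5039 -0.1338  0.107 ] jig [   1.  -112.9] Fjig [0.6  0.56] Fz -1.02 op 0.130 g 59.3 yaw -15.59
target [ 0.5054 -0.1362  0.108 ] shift cm [ 0.21  0.2  -0.1 ]
```

```bash

python3 -m pendant '[[-0.38,-0.85,0,0],[-0.64,-1.75,0,0],[-0.75,-2.68,0,0],[-0.73,-3.62,0,0],[-0.65,-4.1,0,0],[-0.57,-4.54,0,0],[-0.42,-5.0,0,0],[-0.27,-5.43,0,0],[-0.05,-5.85,0,0],[0.16,-6.26,0,0],[0.16,-6.26,0,0]]' >/dev/null
python3 go.py j .0168 -.038 .1080
python3 -m pendant '[[0.14,-0.2,0,0],[0.28,-0.4,0,0],[0.42,-0.6,0,0],[0.55,-0.76,0,0]]' >/dev/null;python3 go.py
python3 -m pendant '[[0.17,-0.17,0,0],[0.33,-0.34,0,0],[0.5,-0.5,0,0],[0.66,-0.67,0,0]]' >/dev/null;python3 go.py
python3 -m pendant '[[0.18,-0.14,0,0],[0.37,-0.28,0,0],[0.56,-0.42,0,0],[0.75,-0.56,0,0]]' >/dev/null;python3 go.py
```

```text
t15.50 p [ 0.524  -0.0756  0.1073] jig [  4.7 -51.5] Fjig [-0.3  -0.05] Fz -0.17 op 0.132 g 59.3 yaw -15.64
target [ 0.5393 -0.0659  0.108 ] shift cm [ 1.21 -1.35 -0.07]
t15.83 p [ 0.5307 -0.0703  0.1072] jig [  9.7 -44.6] Fjig [-0.78 -2.45] Fz 0.54 op 0.136 g 59.3 yaw -15.67
t16.17 p [ 0.539  -0.0655  0.1072] jig [ 16.4 -37.7] Fjig [-0.89 -0.81] Fz -0.31 op 0.128 g 59.3 yaw -15.66
t16.50 p [ 0.5478 -0.0621  0.1073] jig [ 23.9 -32.1] Fjig [-1.25 -1.42] Fz 0.32 op 0.130 g 59.3 yaw -15.66
```

```bash

python3 -m pendant '[[0.2,-0.12,0,0],[0.4,-0.24,0,0],[0.6,-0.35,0,0],[0.8,-0.44,0,0],[1.0,-0.53,0,0],[1.15,-0.59,0,0],[1.15,-0.59,0,0]]' >/dev/null;python3 go.py
python3 -m pendant '[[-0.5,0.2,0,0],[-1.2,0.5,0,0],[-1.2,0.5,-3,0],[-1.2,0.5,-7,0],[-1.2,0.5,-7,0],[-1.2,0.5,-7,0],[-1.2,0.5,-7,0]]' >/dev/null
python3 go.py w .4995 .2914 .1765
```

```text
t17.08 p [ 0.5608 -0.0596  0.1074] jig [ 35.8 -26.1] Fjig [ 0.56 -0.38] Fz 0.11 op 0.132 g 59.2 yaw -15.66
t17.67 p [ 0.5469 -0.0613  0.1774] jig [ 22.9 -31.5] Fjig [-1.08  0.55] Fz 0.12 op 0.132 g 59.3 yaw -15.66
target [0.4995 0.2914 0.1765] shift cm [-14.09 -32.68   0.08]
```

```bash

python3 -m pendant '[[-14.0,-32.7,0,-15.7],[-14.0,-32.7,0,-15.7],[-14.0,-32.7,0,-15.7],[-14.0,-32.7,0,-15.7],[-14.0,-32.7,0,-15.7],[-14.0,-32.7,0,-15.7],[-14.0,-32.7,0,-15.7],[-14.0,-32.7,0,-15.7],[-14.0,-32.7,0,-15.7],[-14.0,-32.7,0,-15.7],[-14.0,-32.7,0,-15.7],[-14.0,-32.7,0,-15.7]]' >/dev/null
python3 -m pendant '[[0,0,0,0],[0,0,0,0],[0,0,0,0]]' >/dev/null
python3 go.py w .5000 .2918 .150
python3 - <<'E'
from h import *
th=-0.2734;c,s=np.cos(th),np.sin(th);RJ=np.array([[c,-s],[s,c]]);J0=np.array([.5316,-.0367])+RJ@[-.0015,.012]
t=imaging.camera("top");cv2.imwrite("pics/top_end.png",t[:,:,::-1]);g=t.mean(2)
W=lambda P,z:np.c_[J0+np.atleast_2d(P)@RJ.T,np.full(len(np.atleast_2d(P)),z)]
for a in np.arange(2.3,3.15,.05):
    P=np.array([[.058-r*np.sin(a),-.085-r*np.cos(a)] for r in np.linspace(.045,.085,15)])
    uv=proj("top",W(P,.035)).astype(np.float32)
    print("%.2f"%a,cv2.remap(g.astype(np.float32),uv[:,0],uv[:,1],1).mean().round(1),end="; ")
s=imaging.camera("side");cv2.imwrite("pics/side_end.png",s[:,:,::-1])
# stick tip in side view: bright column rows below gripper
for z in(.085,.09,.095,.1): print(z,proj("side",[.500,.2918,z]).round(1))
sub=s[225:260,258:284].mean(2).astype(int)
for i,r in enumerate(sub): print(225+i,*r)
E
```

```text
t18.92 p [0.5012 0.2902 0.1772] jig [-116.1  294.6] Fjig [-0.6  -0.55] Fz -0.40 op 0.130 g 59.3 yaw -0.06
target [0.5    0.2918 0.15  ] shift cm [-0.12 -0.16  2.72]
2.30 84.6; 2.35 86.8; 2.40 94.4; 2.45 103.9; 2.50 113.1; 2.55 123.8; 2.60 127.8; 2.65 134.1; 2.70 140.2; 2.75 142.1; 2.80 125.8; 2.85 78.1; 2.90 91.3; 2.95 103.1; 3.00 148.9; 3.05 158.0; 3.10 165.4; 0.085 [[270.  245.4]]
0.09 [[269.9 243.8]]
0.095 [[269.8 242.1]]
0.1 [[269.6 240.4]]
225 142 143 143 143 146 144 143 142 141 111 90 90 94 115 144 144 146 144 143 145 144 145 146 142 147 144
226 145 141 142 144 145 144 146 147 144 113 100 100 99 114 143 146 145 143 143 146 146 145 143 145 144 145
227 144 143 144 146 144 146 146 146 141 113 101 102 100 114 143 144 147 145 145 145 145 147 145 147 145 145
228 147 145 144 144 143 144 146 142 142 113 101 101 102 104 145 145 146 142 146 146 145 145 148 145 145 146
229 146 146 145 146 143 144 145 146 145 123 99 102 100 105 146 146 145 146 146 147 145 144 145 144 144 146
230 144 145 145 145 144 145 144 143 143 122 101 102 98 105 145 146 147 146 145 146 142 145 146 145 146 146
231 145 1
[... 1802 characters left out ...]
59 61 64 59 62 63 62 58 58 64 61 62 57 66 62
252 83 85 81 86 82 70 59 62 65 65 65 59 59 65 63 63 63 66 61 62 61 64 64 65 64 62
253 81 80 83 84 74 60 65 62 61 64 59 65 63 62 62 62 62 63 61 63 59 61 63 65 60 61
254 82 85 86 79 67 61 65 64 64 62 63 60 61 63 59 60 60 60 65 62 64 64 65 64 62 63
255 80 79 81 70 64 63 64 64 64 63 65 64 63 66 63 65 61 62 66 62 60 59 64 60 63 62
256 81 80 75 63 62 61 62 62 61 63 63 64 62 65 66 65 65 63 62 67 62 64 63 61 62 64
257 86 80 63 63 61 65 64 65 62 64 61 67 69 69 72 67 63 63 64 64 65 63 61 61 61 60
258 80 70 62 63 64 61 64 63 60 65 62 64 67 67 70 68 67 66 61 66 65 65 63 61 60 64
259 77 65 63 59 61 62 62 62 61 64 66 62 65 64 62 66 62 62 62 64 63 65 64 61 64 60
```

```bash

python3 -m pendant '[[0,0,2,0],[0,0,4,0],[0,0,4.3,0],[0,0,4.3,0]]' >/dev/null; python3 go.py w .5003 .2919 .088
python3 -m pendant '[[0,0,0,0],[0,0,0,0]]' >/dev/null; python3 go.py w .5003 .2919 .088
python3 -m pendant '[[0,0,0,0],[0,0,0,0]]' >/dev/null; python3 go.py w .5003 .2919 .088
```

```text
t19.35 p [0.4998 0.2907 0.1329] jig [-117.6  294.7] Fjig [ 0.16 -0.41] Fz -0.10 op 0.125 g 59.3 yaw 0.01
target [0.5003 0.2919 0.088 ] shift cm [ 0.07 -0.12  4.49]
t19.52 p [0.5017 0.2916 0.1356] jig [-115.9  296.1] Fjig [ 0.67 -0.74] Fz 0.44 op 0.130 g 59.3 yaw 0.04
target [0.5003 0.2919 0.088 ] shift cm [-0.15 -0.02  4.76]
t19.68 p [0.5014 0.2916 0.1354] jig [-116.2  296. ] Fjig [ 0.75 -0.05] Fz -0.01 op 0.126 g 59.3 yaw 0.04
target [0.5003 0.2919 0.088 ] shift cm [-0.12 -0.02  4.74]
```

```bash

python3 -m pendant '[[-0.1,0,0.4,0],[-0.1,0,0.8,0],[-0.1,0,1.2,0],[-0.1,0,1.4,0],[-0.1,0,1.4,0]]' >/dev/null; python3 go.py 
python3 -m pendant '[[0,0,0.2,0],[0,0,0.4,0],[0,0,0.4,0]]' >/dev/null; python3 go.py 
python3 -m pendant '[[0,0,0.2,0],[0,0,0.4,0],[0,0,0.4,0]]' >/dev/null; python3 go.py
```

```text
t20.10 p [0.4992 0.2912 0.1193] jig [-118.2  295. ] Fjig [-0.44 -0.35] Fz -0.86 op 0.130 g 59.3 yaw 0.04
t20.35 p [0.4996 0.2914 0.1158] jig [-117.9  295.2] Fjig [-0.42 -0.47] Fz -0.38 op 0.128 g 59.3 yaw 0.04
t20.60 p [0.4996 0.2914 0.1119] jig [-117.9  295.2] Fjig [-0.4  -0.11] Fz -0.98 op 0.128 g 59.3 yaw 0.04
```

In the hole without force. Lowering to just over the bottom.

```bash

python3 -m pendant '[[0,0,0.4,0],[0,0,0.8,0],[0,0,1.2,0],[0,0,1.2,0]]' >/dev/null; python3 go.py 
python3 -m pendant '[[0,0,0.3,0],[0,0,0.6,0],[0,0,0.8,0],[0,0,0.8,0],[0,0,0.8,0]]' >/dev/null; python3 go.py
```

```text
t20.93 p [0.4991 0.2912 0.0991] jig [-118.3  294.9] Fjig [-0.09 -0.48] Fz -0.63 op 0.134 g 59.3 yaw 0.04
t21.35 p [0.4997 0.2914 0.0921] jig [-117.8  295.3] Fjig [-0.44  0.08] Fz -0.27 op 0.129 g 59.3 yaw 0.04
```

```bash

python3 -m pendant '[[0,0,0.1,0],[0,0,0.1,0],[0,0,0.1,0]]' >/dev/null
python3 -m pendant '[[0,0,0,0],[0,0,0,0],[0,0,0,0],[0,0,0,0],[0,0,0,0],[0,0,0,0]]' 0.6 >/dev/null; python3 go.py
python3 -m pendant '[[0,0,-1.5,0],[0,0,-4,0],[0,0,-8,0],[0,0,-12,0],[0,0,-15,0],[0,0,-15,0]]' >/dev/null; 
python3 -m pendant '[[0,15,0,0],[0,15,0,0],[0,15,0,0],[0,15,0,0],[-8,15,0,0],[-8,15,0,0],[-8,15,0,0],[-8,15,0,0]]' >/dev/null; python3 go.py
python3 - <<'E'
from h import *
t=imaging.camera("top");s=imaging.camera("side")
cv2.imwrite("pics/e_top.png",t[:,:,::-1]);cv2.imwrite("pics/e_side.png",s[:,:,::-1])
def br(m,x0,y0,x1,y1,thr):
    b=m[y0:y1,x0:x1].min(2)>thr;v,u=np.nonzero(b);return len(u),(u.mean()+x0,v.mean()+y0) if len(u) else 0
print("top stick",br(t,222,195,256,218,170)); print("expected (top at z .118)",proj("top",[.4994,.2906,.118]),proj("top",[.4994,.2906,.145]))
f=cv2.imread("pics/top0.png")[:,:,::-1];print("start",br(f,222,195,256,218,170))
g=cv2.imread("pics/side0.png")[:,:,::-1]
d=np.abs(s[225:295,245:305].astype(int)-g[225:295,245:305]).max(2);print("side stand-region changed px",(d>40).sum())
d=np.abs(t[190:225,215:265].astype(int)-f[190:225,215:265]).max(2);print("top changed",(d>40).sum())
E
```

```text
t22.10 p [0.4998 0.2914 0.0913] jig [-117.7  295.4] Fjig [-0.58 -0.72] Fz -0.20 op 0.595 g 0.0 yaw 0.04
t23.27 p [0.4182 0.1413 0.2409] jig [-155.7  128.8] Fjig [ 0.83 -0.09] Fz 0.67 op 0.598 g 0.0 yaw 0.04
top stick (15, (np.float64(233.86666666666667), np.float64(203.73333333333332)))
expected (top at z .118) [[233.25745211 203.83297928]] [[231.16522708 202.78689909]]
start (14, (np.float64(233.28571428571428), np.float64(203.64285714285714)))
side stand-region changed px 3
top changed 491
```

The stick is back at its starting pixel, the clip reads about 2.88 rad, and the gripper is clear of everything. Handing in.

```bash
python3 -c "
from bench import workorder;print(workorder.hand_in())"
```

```text
the job is handed in; nothing more can be done
None
```

The job is handed in at about 23 s on the robot's clock; the hand-in gave no verdict. Going by my readings, the drive was pressed to about 4 N on the far fence and 5 N on the left, the clip stands at about 2.88 rad on the drive, and the stick is back in the middle hole. I did not re-measure the gaps to the fences after the clip went on.

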